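# Close the vacuum chamber evenly

### The job

Close the classroom vacuum chamber: run its four bar-head screws down clockwise in criss-cross order (a screw, then the one diagonally opposite, then the other two) in two rounds, first each about half way, then each until it is snug, so that the cover goes down level and seats all round. Do not overtighten any screw or lean on the cover, leave the other things where they are, and let go at the end.

Things in the scene. Friction and masses are not known exactly. Their poses are not given: they have to be found in the camera images.
- chamber: classroom vacuum chamber, fixed to the table: grey square tub 124 mm wide with a 156 x 156 mm flange on top at height 46 to 58 mm, a brass hose spigot on its +x side; origin at the centre of its underside on the table, z up, x and y along its sides
- cover: steel cover plate 156 x 156 x 10 mm with a clear square window, on a springy gasket that pushes it up against the screws; origin at the centre of its underside, z up. Starts about 66 mm up and seats 4.8 to 7.2 mm lower on hidden stops (differs each time, the same at all corners). It tilts about 0.006 rad per mm that one corner leads the opposite one; keep it under 1.7 degrees
- screw1: clamping screw at the cover's +x +y corner, 55 mm from the chamber's centre along its x and y, opposite screw 3. Black bar head 46 mm long (own x), 10 mm thick (own y), 6 to 38 mm above the origin; collar below it 26 mm across. Origin on the axis at the cover's top face, z up. Clockwise from above tightens: sinks 5 mm per rad, half way is about 0.7 rad, seats after 0.9 to 1.5 rad, stays where left
- screw2: clamping screw at the cover's -x +y corner, 55 mm from the chamber's centre along its x and y, opposite screw 4. Black bar head 46 mm long (own x), 10 mm thick (own y), 6 to 38 mm above the origin; collar below it 26 mm across. Origin on the axis at the cover's top face, z up. Clockwise from above tightens: sinks 5 mm per rad, half way is about 0.7 rad, seats after 0.9 to 1.5 rad, stays where left
- screw3: clamping screw at the cover's -x -y corner, 55 mm from the chamber's centre along its x and y, opposite screw 1. Black bar head 46 mm long (own x), 10 mm thick (own y), 6 to 38 mm above the origin; collar below it 26 mm across. Origin on the axis at the cover's top face, z up. Clockwise from above tightens: sinks 5 mm per rad, half way is about 0.7 rad, seats after 0.9 to 1.5 rad, stays where left
- screw4: clamping screw at the cover's +x -y corner, 55 mm from the chamber's centre along its x and y, opposite screw 2. Black bar head 46 mm long (own x), 10 mm thick (own y), 6 to 38 mm above the origin; collar below it 26 mm across. Origin on the axis at the cover's top face, z up. Clockwise from above tightens: sinks 5 mm per rad, half way is about 0.7 rad, seats after 0.9 to 1.5 rad, stays where left
- washer1: rubber washer 22 mm across under screw 1; origin on the axis, underside. Once seated, clamp grows 150 N per rad: 15 to 35 N is snug, 50 N too tight. Turning takes 0.18 N m of drag plus 0.005 N m per N of clamp. Held still after a step of 0.03 rad it resists about 0.09 N m when loose, 0.19 at 25 N; after 0.06 rad steps about 0 when loose, over 0.035 once seated; bigger steps spring back and mislead
- washer2: rubber washer 22 mm across under screw 2; origin on the axis, underside. Once seated, clamp grows 150 N per rad: 15 to 35 N is snug, 50 N too tight. Turning takes 0.18 N m of drag plus 0.005 N m per N of clamp. Held still after a step of 0.03 rad it resists about 0.09 N m when loose, 0.19 at 25 N; after 0.06 rad steps about 0 when loose, over 0.035 once seated; bigger steps spring back and mislead
- washer3: rubber washer 22 mm across under screw 3; origin on the axis, underside. Once seated, clamp grows 150 N per rad: 15 to 35 N is snug, 50 N too tight. Turning takes 0.18 N m of drag plus 0.005 N m per N of clamp. Held still after a step of 0.03 rad it resists about 0.09 N m when loose, 0.19 at 25 N; after 0.06 rad steps about 0 when loose, over 0.035 once seated; bigger steps spring back and mislead
- washer4: rubber washer 22 mm across under screw 4; origin on the axis, underside. Once seated, clamp grows 150 N per rad: 15 to 35 N is snug, 50 N too tight. Turning takes 0.18 N m of drag plus 0.005 N m per N of clamp. Held still after a step of 0.03 rad it resists about 0.09 N m when loose, 0.19 at 25 N; after 0.06 rad steps about 0 when loose, over 0.035 once seated; bigger steps spring back and mislead
- egg_half: bystander: half of a red plastic egg, an open bowl 60 mm across and 34 mm high; origin at the centre of its underside
- dropper: bystander: amber bottle 42 mm across, 85 mm high; origin at the centre of its underside
- beaker: bystander: glass beaker 72 mm across, 85 mm high; origin at the centre of its underside

How it is judged (in metres and radians):
On the way, in this order (a step that is already met when the one before it is completed fails the run):
1. first round, criss-cross: two diagonally opposite screws are down by more than 1.6 mm while the other two are down by less than 1.1 mm (((distance of each of screw1, screw3 from where it was at the start of the episode above 0.0016 m and distance of each of screw2, screw4 from where it was at the start of the episode below 0.0011 m) or (distance of each of screw2, screw4 from where it was at the start of the episode above 0.0016 m and distance of each of screw1, screw3 from where it was at the start of the episode below 0.0011 m))), for 0.1 s.
2. first round finished: all four screws are part way down, between 1.6 and 4.3 mm (distance of screw1 from where it was at the start of the episode between 0.0016 and 0.0043 m and distance of screw2 from where it was at the start of the episode between 0.0016 and 0.0043 m and distance of screw3 from where it was at the start of the episode between 0.0016 and 0.0043 m and distance of screw4 from where it was at the start of the episode between 0.0016 and 0.0043 m), for 0.1 s.
3. last round, criss-cross: two diagonally opposite screws are down by more than 4.6 mm while the other two are down by less than 4.4 mm (((distance of each of screw1, screw3 from where it was at the start of the episode above 0.0046 m and distance of each of screw2, screw4 from where it was at the start of the episode below 0.0044 m) or (distance of each of screw2, screw4 from where it was at the start of the episode above 0.0046 m and distance of each of screw1, screw3 from where it was at the start of the episode below 0.0044 m))), for 0.1 s.
At the end, for the whole second after the job is handed in: all four screws press the cover with more than 12 N and squash their washers by less than 0.25 mm (50 N), the cover is level within 0.003 rad, the screws are still and the egg half, bottle and beaker are within 20 mm of where they stood (contact force between each of screw1, screw2, screw3, screw4 and cover above 12 N and z of washer1 in the frame of screw1 below 0.00025 m and z of washer2 in the frame of screw2 below 0.00025 m and z of washer3 in the frame of screw3 below 0.00025 m and z of washer4 in the frame of screw4 below 0.00025 m and angle between cover's own z axis and vertical below 0.003 rad and angular speed of each of screw1, screw2, screw3, screw4 below 0.1 rad/s and distance of each of egg_half, dropper, beaker from where it was at the start of the episode below 0.02 m); the robot touches nothing.
It fails at once if the cover tilts by more than 0.031 rad: one corner or side run down too far ahead (angle between cover's own z axis and vertical above 0.031 rad).
It fails at once if a screw is overtightened: its washer squashed by more than 0.25 mm (50 N) (z of washer1 in the frame of screw1 above 0.00025 m or z of washer2 in the frame of screw2 above 0.00025 m or z of washer3 in the frame of screw3 above 0.00025 m or z of washer4 in the frame of screw4 above 0.00025 m).
It fails at once if the gripper leans on the cover with more than 20 N (contact force between any of the fingers, the arm and cover above 20 N).
It fails at once if the egg half, bottle or beaker is moved by more than 20 mm (distance of any of egg_half, dropper, beaker from where it was at the start of the episode above 0.02 m).
It also fails if it takes over 72 s, if anything falls off the work surface, if the arm or the gripper's body presses on something with over 40 N, if the wrist force passes 120 N, or if a joint passes its speed limit or range.

### The arm

A 7-joint arm with a two-finger parallel gripper is mounted at the origin on the work surface. World frame = base frame: x ahead of the robot, y to its left, z up, the work surface at z = 0. Lengths are in mm, angles in rad, forces in N, time in s.
With the tool pointing down it reaches from about 400 to 850 mm from the base axis. Payload 4.5 kg.
Tool frame: the origin (TCP) lies between the finger pads; the fingertips stand 8 mm ahead of it and the grasp point (between the pads) lies 11 mm behind it; y points along the fingers, z is the direction in which the jaws open and shut, and the axes are right-handed (so a half turn about y gives the same grasp; the last joint's range is limited). The gripper opens to 85 mm and grips with 20 to 120 N. Pads are 22 mm wide; open, the fingers measure 114 mm over their backs; the gripper's body (76 mm by 85 mm) begins 54 mm behind the grasp point. The pads swing forward as they close: fully open they stand 13 mm farther back than shut.
Start: joints at [-1.095, 0.689, -0.195, 1.565, 0.157, 0.902, -0.215], TCP at [267.214, 565.022, 239.317] pointing down, gripper open.
Joint ranges: [-3.01, 3.01], [-0.46, 2.08], [-1.47, 1.51], [0.13, 2.56], [-1, 4.14], [0.04, 2.09], [-2.66, 2.66]. Speed limits (rad/s): [2.57, 2.57, 3.14, 3.14, 3.14, 3.14, 3.14].

### API

Orientations are given as [roll, pitch, yaw] about the fixed x, y, z axes, in that order (R = Rz(yaw) Ry(pitch) Rx(roll)).
In Python, from station import robot gives the robot as it stands. Calls block until the motion is done:
- robot.move_pose(position, orientation): joint-space move of the TCP to a pose.
- robot.line_to(position, rotation=None, velocity=150, contact_N=None): straight line of the TCP; rotation=None keeps the orientation; velocity is the mean speed in mm/s. With contact_N (N) it stops when the force on the tool has changed by that much, and returns True; else False.
- robot.movej(angles): joint-space move.
- robot.grip(opening, f_grip=None): finger opening in mm; f_grip is the grip in N (None keeps the last); returns when the fingers have stopped.
- robot.hold(seconds).
- robot.ik(position, orientation): joint angles nearest the present ones, or None.
- robot.state(): the state.
- robot.read_camera(name): name is "side" or "top"; returns a dict with "frame" (400x640x3 uint8, red, green, blue), "z_map" (400x640 float32, mm along the optical axis (not along the pixel's ray), 0 where there is no reading), "vfov" (degrees; the focal length in pixels is half the picture's height over the tangent of half this angle, whatever the lens; pixels are square), "cx", "cy" (the principal point, pixels), "position" and "attitude" of the camera in the world. Camera axes: x right, y down, z forward; pixel columns grow to the right and rows downward; lengths in mm; the calibration is good to about 2 mm. A picture is of the moment at which its call begins.
A pose or a line that the arm cannot do raises robot.Unreachable and nothing moves.
- robot.job_done(): hands the job in, once; it reports no verdict.
Trained networks look in a picture, given as the dict that the camera call returned (one of the last four; its "shot" number tells which), for a name from the list of things; names that differ only in an ending like _2 or _b are one class to them, and where a whole thing is asked for, a point or a joint stands for the part that bears it (a point fixed in the world has none). Each returns a list of dicts, best first, with "confidence" (0 to 1); they miss things now and then, are a little off and sometimes report something else, mostly with a low value. They report only what shows in the picture. A call takes as long as a camera call.
- robot.outline_of(label, picture): "pixels" (400x640 bool, what is visible of it) and "centre" ([column, row] in pixels, amid what is visible of it).
- robot.tip_of(label, picture): "centre" ([column, row] in pixels: a listed point, or the origin of a listed thing).
The state is a dict: "t": time; "q": joint angles; "dq": joint speeds; "joint_efforts": joint torques, N m; "tcp_pos": TCP position; "ee_rot": TCP orientation; "force": force on the tool from outside, world axes, zero at the start; "moment": the same for the moment, N m; "finger_gap": finger opening in mm.
Only numpy, scipy, OpenCV 4.12 (cv2) and the standard library are available. Lean on these libraries where they do the work, as an engineer would, in place of code of your own. Each camera call takes 0.05 s, during which the arm holds its last target. There are 200 camera calls.

## Working session

There is one attempt and no reset: what is moved stays moved. The work goes in short steps, each a Python script; the robot and the scene stay as the last script left them, time stands still between calls to the robot, and variables do not carry over. Pictures are saved under pics/ and viewed, about 8 in all and at most 12, crops included, and the job is handed in when it is done.

```bash
ls; mkdir -p pics; cat > h.py <<'E'
import numpy as np, cv2
from station import robot
from scipy.spatial.transform import Rotation as R
def cloud(p):
    f=200/np.tan(np.radians(p['vfov'])/2); z=p['z_map'].astype(float)
    v,u=np.mgrid[:400,:640]
    c=np.stack([(u-p['cx'])/f*z,(v-p['cy'])/f*z,z],-1)
    a=np.array(p['attitude']); M=a if a.shape==(3,3) else R.from_euler('xyz',a).as_matrix()
    return c@M.T+np.array(p['position'])
def save(p,n): cv2.imwrite('pics/'+n+'.png',p['frame'][:,:,::-1])
E
python3 - <<'E'
from h import *
s=robot.state(); print(s)
for n in('top','side'):
    p=robot.read_camera(n); save(p,n+'1'); print(n,p['vfov'],p['cx'],p['cy'],p['position'],p['attitude'])
    P=cloud(p)
    for l in ['chamber','cover','screw1','screw2','screw3','screw4','egg_half','dropper','beaker']:
        for o in robot.outline_of(l,p)[:4]:
            m=o['pixels']&(p['z_map']>0); q=P[m]
            print(l,round(o['confidence'],2),np.round(o['centre']),m.sum(),np.round(np.median(q,0)) if len(q) else '', np.round(np.percentile(q,95,axis=0)) if len(q) else '')
E
```

```text
pics
{'t': 0.0, 'q': array([-1.09521487,  0.68999706, -0.19453035,  1.56636652,  0.15728407,
        0.90249954, -0.21509447]), 'dq': array([ 4.04896385e-04, -8.33638423e-04,  1.72578832e-03, -4.20393793e-05,
       -2.92966476e-04,  1.36868316e-03, -3.28685162e-04]), 'joint_efforts': array([ 1.12837311e-03, -5.39608169e+01, -1.26661576e+00, -1.58530086e+01,
        8.96551501e-03,  9.49816749e-03,  7.05608031e-06]), 'tcp_pos': array([266.97586327, 564.39233595, 238.47029856]), 'ee_rot': array([-1.57267213e+00, -1.13590417e-04, -4.41685903e-01]), 'force': array([-0.15831817, -0.08821084, -0.54219221]), 'moment': array([ 0.02139409, -0.03396591, -0.011285  ]), 'finger_gap': 85.76806308544658}
top 47.989372064976976 325.33712056626035 197.92421382235975 [478.99393361  41.95212211 988.49808268] [-3.00042264 -0.01922895 -1.56166748]
chamber 0.82 [352. 235.] 5777 [535. -27.  75.] [605.  43. 113.]
cover 0.67 [348. 236.] 5063 [534. -26.  75.] [601.  42.  78.]
screw1 0.61 [320. 214.] 183 [573.  40. 112.] [587.  54. 115.]
screw1 0.61 [331. 268.] 205 [467.  13. 112.] [483.  24. 115.]
screw1 0.
[... 1950 characters left out ...]
]
screw3 0.87 [262. 245.] 595 [466.   7. 102.] [483.  19. 115.]
screw3 0.86 [356. 224.] 531 [598. -68. 100.] [606. -45. 115.]
screw3 0.72 [296. 204.] 278 [568.  32. 103.] [587.  51. 116.]
screw3 0.56 [325. 273.] 474 [ 493. -100.  104.] [515. -89. 115.]
screw4 0.87 [262. 245.] 595 [466.   7. 102.] [483.  19. 115.]
screw4 0.86 [356. 224.] 531 [598. -68. 100.] [606. -45. 115.]
screw4 0.72 [296. 204.] 278 [568.  32. 103.] [587.  51. 116.]
screw4 0.56 [325. 273.] 474 [ 493. -100.  104.] [515. -89. 115.]
egg_half 0.58 [208. 229.] 752 [472. 172.  24.] [493. 187.  35.]
dropper 0.89 [423. 313.] 1200 [ 567. -228.   52.] [ 583. -208.   86.]
beaker 0.65 [367. 190.] 1746 [717.   8.  60.] [757.  44.  86.]
```

```bash
cat > bars.py <<'E'
from h import *
def bars(views=('top','side'),verbose=True):
    res={}
    for n in views:
        p=robot.read_camera(n); P=cloud(p)
        hit=cv2.dilate(np.zeros((400,640),np.uint8),None)
        for o in robot.outline_of('screw1',p)[:6]:
            m=o['pixels']&(p['z_map']>0); q=P[m]
            if len(q)<60: continue
            t=np.percentile(q[:,2],90); 
            if not 98<t<125: continue
            q=q[(q[:,2]>t-6)&(q[:,2]<t+6)]
            (c,sz,a)=cv2.minAreaRect(q[:,:2].astype(np.float32))
            d=np.linalg.eigh(np.cov(q[:,:2].T))[1][:,1]
            res.setdefault(n,[]).append((c,np.arctan(d[1]/d[0]),t,sz))
            if verbose: print(n,round(o['confidence'],2),'c',np.round(c,1),'mean',np.round(q.mean(0),1),'ang %.3f'%res[n][-1][1],'top %.1f'%t,np.round(sz,1))
    return res
E
python3 - <<'E'
from bars import *
bars()
p=robot.read_camera('top'); save(p,'a')
a=p['frame'][150:350,220:480,::-1]; q=robot.read_camera('side')['frame'][150:350,200:460,::-1]
cv2.imwrite('pics/a.png',cv2.resize(np.vstack([a,q]),None,fx=1.5,fy=1.5,interpolation=2))
E
```

```text
top 0.67 c [496.1 -94. ] mean [496.1 -93.6 112.8] ang 0.322 top 114.4 [45.5 10.4]
top 0.62 c [467.8  12.1] mean [468.1  11.8 113.5] ang -0.598 top 115.3 [10.1 45.1]
top 0.54 c [601.9 -63.9] mean [601.9 -64.1 113.4] ang 1.532 top 115.2 [42.9 10. ]
top 0.45 c [573.4  40.6] mean [573.4  40.5 113.3] ang 0.772 top 114.6 [44.6  9.6]
side 0.95 c [494.8 -95.8] mean [493.5 -96.9 113.7] ang 0.336 top 114.8 [45.1 10.4]
side 0.82 c [466.5   9.7] mean [466.8   8.8 113.5] ang -0.562 top 114.9 [11.8 44.6]
side 0.68 c [602.4 -68.4] mean [600.5 -69.1 113.3] ang 1.555 top 114.4 [44.1 12.3]
side 0.62 c [571.4  37.7] mean [569.   35.1 114.3] ang 0.789 top 115.3 [41.7  8.4]
```

View pics/a.png

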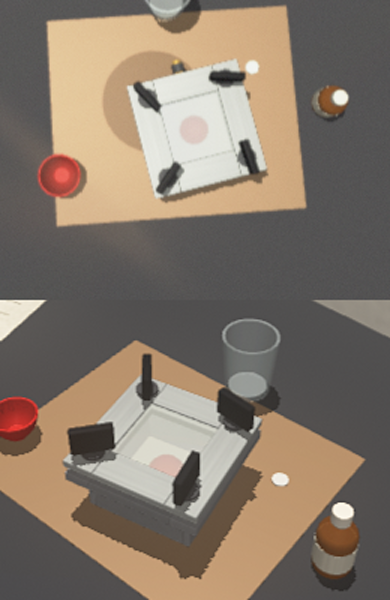

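```bash
cat > geo.py <<'E'
from h import *
c=np.array([534.3,-27.7]); 
T=np.array([[573.4,40.6],[467.8,12.1],[496.1,-94],[601.9,-63.9]])
v=(T-T.mean(0)); w=np.array([1+1j,-1+1j,-1-1j,1-1j])
psi=np.angle(((v[:,0]+1j*v[:,1])*w.conj()).sum())
pos=w*55*np.exp(1j*psi); XY=np.stack([pos.real,pos.imag],1)+c
ANG=np.array([.78,-.58,.33,1.543])
E
python3 - <<'E'
from geo import *
print(psi,XY)
for i in range(4):
    for k in(-1,0,1):
        r=[]
        for d in(0,.7,1.6):
            q=robot.ik([*XY[i],105],[-np.pi/2,0,ANG[i]+k*np.pi-d])
            r.append(None if q is None else np.round(q,2))
        print(i+1,k,*r)
E
```

```text
0.26693365764165644 [[572.8445125   39.85975545]
 [466.74024455  10.8445125 ]
 [495.7554875  -95.25975545]
 [601.85975545 -66.2445125 ]]
1 -1 [-0.23  0.82  0.15  1.84 -0.23  0.5  -0.73] [-0.34  0.84  0.33  1.85 -0.49  0.53 -1.17] [-0.5   0.93  0.65  1.85 -0.88  0.68 -1.71]
1 0 [ 0.16  0.86 -0.54  1.82  0.69  0.66  1.55] [ 0.07  0.83 -0.38  1.82  0.52  0.58  1.02] [-0.05  0.81 -0.18  1.83  0.26  0.52  0.36]
1 1 [-0.23  0.82  0.15  1.84 -0.23  0.5  -0.73] [-0.34  0.84  0.33  1.85 -0.49  0.53 -1.17] [-0.5   0.93  0.65  1.85 -0.88  0.68 -1.71]
2 -1 [-0.38  0.79  0.43  2.17 -0.93  0.38 -1.32] [ 0.31  0.82 -0.72  2.13  1.04  0.59  2.25] [ 0.2   0.78 -0.52  2.14  0.9   0.46  1.5 ]
2 0 [-0.01  0.74 -0.19  2.15  0.45  0.29  0.42] [-0.08  0.74 -0.07  2.15  0.18  0.26 -0.01] [-0.16  0.74  0.06  2.15 -0.17  0.25 -0.55]
2 1 [-0.38  0.79  0.43  2.17 -0.93  0.38 -1.32] [ 0.31  0.82 -0.72  2.13  1.04  0.59  2.25] [ 0.2   0.78 -0.52  2.14  0.9   0.46  1.5 ]
3 -1 [ 0.    0.77  0.16  2.05 -0.33  0.35 -0.81] [-0.1   0.79  0.33  2.05 -0.64  0.4  -1.2 ] [ 0.55  0.86 -0.76  2.02  0.99  0.68  2.57]
3 0 [ 0.44  0.81 -0.56  2.02  0.84  0.55  1.17] [ 0.32  0.78 -0.36  2.03  0.61  0.44  0.69] [ 0.18  0.76 -0.14  2.04  0.27  0.36  0.13]
3 1 [ 0.    0.77  0.16  2.05 -0.33  0.35 -0.81] [-0.1   0.79  0.33  2.05 -0.64  0.4  -1.2 ] [ 0.55  0.86 -0.76  2.02  0.99  0.68  2.57]
4 -1 [ 0.05  0.84 -0.03  1.74  0.05  0.56 -0.04] [-0.04  0.85  0.14  1.74 -0.19  0.56 -0.52] [-0.16  0.88  0.36  1.75 -0.49  0.6  -1.14]
4 0 [ 0.45  0.96 -0.78  1.71  0.87  0.86  2.38] [ 0.38  0.91 -0.63  1.72  0.74  0.77  1.79] [ 0.27  0.87 -0.42  1.73  0.53  0.66  1.07]
4 1 [ 0.05  0.84 -0.03  1.74  0.05  0.56 -0.04] [-0.04  0.85  0.14  1.74 -0.19  0.56 -0.52] [-0.16  0.88  0.36  1.75 -0.49  0.6  -1.14]
```

```bash
python3 - <<'E'
from geo import *
x,y=XY[0];a=ANG[0]
t0=robot.state()['t']
robot.grip(40,30); print('g',robot.state()['t']-t0)
robot.move_pose([x,y,145],[-np.pi/2,0,a]); s0=robot.state(); print(s0['t']-t0,s0['tcp_pos'],s0['ee_rot'],s0['force'],s0['moment'])
hit=robot.line_to([x,y,96],velocity=120,contact_N=12); print('hit',hit,robot.state()['t'],robot.state()['tcp_pos'])
if not hit:
    robot.grip(0); 
    s=robot.state(); print(s['t'],s['tcp_pos'],s['ee_rot'],s['force']-s0['force'],s['moment']-s0['moment'],s['finger_gap'])
p=robot.read_camera('top')['frame'][150:350,220:480,::-1]; q=robot.read_camera('side')['frame'][100:300,200:460,::-1]
cv2.imwrite('pics/b.png',cv2.resize(np.vstack([p,q]),None,fx=1.5,fy=1.5,interpolation=2))
E
```

```text
g 0.5083
2.7083000000000004 [572.95269877  41.24445014 145.25084798] [-1.57051964e+00 -1.03565428e-03  7.81530069e-01] [0.66767668 0.69903376 0.56867959] [0.03461302 0.05831121 0.00535873]
hit False 4.5667 [572.99795847  40.42109873  96.14887161]
4.9333 [573.20936896  40.29131692  96.85066552] [-1.57119356e+00 -1.31596922e-03  7.79683470e-01] [-1.85531048 -0.11754182  4.8270532 ] [ 0.07150094  0.18934365 -0.22721581] 9.25742566320331
```

View pics/b.png

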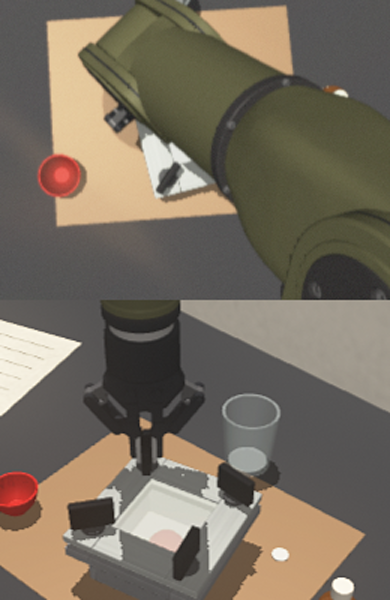

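```bash
cat > t.py <<'E'
from geo import *
def turn(i,d,yaw0,z0,v=150):
    x,y=XY[i]; robot.line_to([x,y,z0-5*d],[-np.pi/2,0,yaw0-d],velocity=v)
def show(tag,r=None):
    s=robot.state(); f=s['force'];m=s['moment']
    print(tag,'t%.2f'%s['t'],np.round(s['tcp_pos'],1),'yaw %.3f'%s['ee_rot'][2],'F',np.round(f,1),'M',np.round(m,3),'gap %.1f'%s['finger_gap']); return s
E
python3 - <<'E'
from t import *
show('0')
for d in(.3,.62): turn(0,d,ANG[0],96); show(d)
robot.grip(30);show('open')
x,y=XY[0]; robot.line_to([x,y,130],velocity=300);show('up')
E
```

```text
0 t5.03 [573.2  40.3  96.8] yaw 0.780 F [-2.   0.8  6.3] M [ 0.066  0.292 -0.15 ] gap 9.1
0.3 t5.48 [573.2  40.4  95.4] yaw 0.480 F [-0.4  1.1  6.1] M [ 0.174  0.301 -0.085] gap 9.6
0.62 t5.95 [573.1  40.5  93.8] yaw 0.160 F [-2.   0.9  6.4] M [ 0.16   0.343 -0.133] gap 9.5
open t6.28 [572.8  39.6  92.7] yaw 0.160 F [-0.1  0.  -0.3] M [-0.05  -0.003  0.016] gap 29.6
up t6.56 [574.   40.  131.3] yaw 0.160 F [-0.3  0.4 -0.5] M [-0.021  0.023 -0.007] gap 30.2
```

```bash
cat >> t.py <<'E'
BASE=np.array([.78,-.58,.33,1.543-np.pi])
def visit(i,yaw,zg,d):
    x,y=XY[i]
    robot.move_pose([x,y,130],[-np.pi/2,0,yaw])
    if robot.line_to([x,y,zg],velocity=200,contact_N=15): show('HIT'); raise SystemExit
    show('down'); robot.grip(0,30); s=show('grip')
    if d: turn(i,d,yaw,zg); show('turned')
def leave(i):
    robot.grip(30); x,y=XY[i]; robot.line_to([x,y,130],velocity=300);show('up')
E
python3 - <<'E'
from t import *
from bars import *
visit(2,BASE[2],96,.62); leave(2); bars()
E
```

```text
down t7.54 [495.8 -93.7  95.4] yaw 0.333 F [-0.4  0.2 -0.1] M [-0.013 -0.002  0.024] gap 30.1
grip t7.84 [496.5 -94.1  96.9] yaw 0.331 F [-0.1  2.3  2.7] M [0.606 0.053 0.087] gap 9.2
turned t8.61 [496.5 -94.6  93.7] yaw -0.290 F [-0.   3.3  6.2] M [0.567 0.1   0.038] gap 9.4
up t9.22 [496.8 -95.7 131.1] yaw -0.291 F [-0.2  0.4 -0.4] M [ 0.007  0.048 -0.008] gap 30.2
top 0.7 c [573.7  40.7] mean [573.8  40.8 110.3] ang 0.158 top 111.8 [44.6  9.7]
top 0.66 c [467.8  12. ] mean [467.9  12.  113.4] ang -0.602 top 114.6 [ 9.8 45.2]
top 0.51 c [602.2 -65.9] mean [602.1 -65.9 112.9] ang 1.547 top 114.3 [43.6  9.9]
side 0.96 c [483.4 -92.2] mean [482.9 -92.9 110.2] ang -0.309 top 111.1 [11.1 20.5]
side 0.75 c [561.7  37.6] mean [559.7  36.9 110.7] ang 0.186 top 111.8 [22.3 10.8]
side 0.64 c [601.9 -67.6] mean [600.9 -69.5 113.5] ang 1.537 top 115.2 [45.6 11.3]
side 0.63 c [466.8  10.3] mean [466.3   9.8 113.6] ang -0.601 top 114.9 [12.4 44.5]
```

```bash
python3 - <<'E'
from t import *
from bars import *
for i in(1,3): visit(i,BASE[i],96,.62); leave(i)
bars()
E
```

```text
down t10.25 [466.2   9.4  95.4] yaw -0.582 F [-0.3 -0.4  0.5] M [ 0.034 -0.009  0.051] gap 30.2
grip t10.56 [468.   11.2  96.8] yaw -0.580 F [1.3 1.4 0.8] M [ 0.321 -0.283 -0.172] gap 9.5
turned t11.32 [467.5  10.9  93.7] yaw -1.201 F [1.4 1.1 5. ] M [ 0.156 -0.177  0.002] gap 9.8
up t11.93 [467.5  10.7 131. ] yaw -1.200 F [-0.8  0.9  0.5] M [ 0.017  0.075 -0.014] gap 30.2
down t12.92 [599.7 -65.   95. ] yaw -1.597 F [ 0.   0.2 -0.4] M [ 0.029 -0.006  0.009] gap 30.0
grip t13.22 [602.1 -65.9  97.1] yaw -1.598 F [0.4 1.2 3.7] M [0.196 0.25  0.04 ] gap 9.3
turned t13.98 [602.  -65.9  93.9] yaw -2.219 F [-2.2  1.   6.6] M [ 0.265  0.482 -0.011] gap 9.6
up t14.59 [603.2 -66.7 131.4] yaw -2.219 F [ 0.5 -0.7 -0.4] M [ 0.028 -0.041 -0.007] gap 30.0
top 0.76 c [573.4  40.6] mean [573.6  40.8 110.3] ang 0.149 top 111.7 [45.3  9.8]
side 0.96 c [496.1 -95.9] mean [495.1 -96.6 110.3] ang -0.282 top 111.6 [11.4 46.3]
side 0.82 c [601.5 -66.5] mean [599.8 -68.5 110.7] ang 0.939 top 111.9 [45.9 10.2]
side 0.77 c [466.9  10.2] mean [466.1   9.9 110.7] ang -1.207 top 112.0 [10.6 46.2]
side 0.66 c [572.8  38.6] mean [572.9  37.5 110.4] ang 0.184 top 111.7 [46.5 11. ]
```

```bash
cat >> t.py <<'E'
def step(i,d,ref,zref,hold=.15):
    x,y=XY[i]; t0=robot.state()['t']
    robot.line_to([x,y,zref-5*d],[-np.pi/2,0,ref-d],velocity=150)
    t1=robot.state()['t']; robot.hold(hold); S=[]
    for _ in range(3): S.append(robot.state()); robot.hold(.03)
    s=S[-1]; m=np.mean([k['moment'] for k in S],0); f=np.mean([k['force'] for k in S],0)
    print('d %.2f yaw %.3f (err %.3f) Mz %.3f q7eff %.3f F %s Mxy %s t %.2f (%.2f)'%(d,s['ee_rot'][2],s['ee_rot'][2]-ref+d,m[2],np.mean([k['joint_efforts'][6] for k in S]),np.round(f,1),np.round(m[:2],2),s['t'],t1-t0)); return m[2]
E
python3 - <<'E'
from t import *
visit(0,BASE[0]-.62,93,0)
for d in(.68,.80,.83,.86,.89,.92,.95,.98,1.01,1.04): step(0,d,BASE[0],93+5*.62)
E
```

```text
down t16.44 [572.1  39.4  92.4] yaw 0.159 F [-0.1  0.2  0.4] M [-0.012 -0.026  0.039] gap 30.0
grip t16.74 [573.5  40.5  94.1] yaw 0.160 F [-0.5  1.   2.8] M [ 0.253  0.115 -0.17 ] gap 9.6
d 0.68 yaw 0.102 (err 0.002) Mz -0.063 q7eff 0.052 F [-0.5  1.2  6.7] Mxy [0.25 0.22] t 17.21 (0.25)
d 0.80 yaw -0.019 (err 0.001) Mz -0.219 q7eff 0.176 F [-1.   1.5  6. ] Mxy [0.29 0.22] t 17.73 (0.27)
d 0.83 yaw -0.048 (err 0.002) Mz 0.065 q7eff -0.065 F [-1.1  1.4  6.6] Mxy [0.24 0.21] t 18.23 (0.25)
d 0.86 yaw -0.078 (err 0.002) Mz 0.092 q7eff -0.076 F [-0.7  1.7  7.1] Mxy [0.24 0.23] t 18.73 (0.25)
d 0.89 yaw -0.108 (err 0.002) Mz 0.077 q7eff -0.077 F [-1.2  1.4  6.8] Mxy [0.21 0.23] t 19.23 (0.25)
d 0.92 yaw -0.138 (err 0.002) Mz 0.090 q7eff -0.078 F [-0.8  0.8  6.7] Mxy [0.24 0.28] t 19.73 (0.25)
d 0.95 yaw -0.168 (err 0.002) Mz 0.059 q7eff -0.078 F [-1.   1.7  7. ] Mxy [0.26 0.25] t 20.23 (0.25)
d 0.98 yaw -0.198 (err 0.002) Mz 0.100 q7eff -0.079 F [-1.2  1.2  6.9] Mxy [0.24 0.23] t 20.73 (0.25)
d 1.01 yaw -0.228 (err 0.002) Mz 0.070 q7eff -0.080 F [-1.   1.4  6.9] Mxy [0.21 0.26] t 21.23 (0.25)
d 1.04 yaw -0.258 (err 0.002) Mz 0.089 q7eff -0.082 F [-1.1  1.3  6.8] Mxy [0.23 0.28] t 21.73 (0.25)
```

```bash
sed -i "s/; return m\[2\]/; return -np.mean([k['joint_efforts'][6] for k in S])/" t.py
python3 - <<'E'
from t import *
d=1.04;n=0
while d<1.62:
    d+=.03; e=step(0,d,BASE[0],93+5*.62,.12)
    if e>.165: break
E
```

```text
d 1.07 yaw -0.288 (err 0.002) Mz 0.088 q7eff -0.091 F [-1.4  1.6  7.8] Mxy [0.22 0.31] t 22.19 (0.25)
d 1.10 yaw -0.318 (err 0.002) Mz 0.123 q7eff -0.105 F [-1.1  1.4  8.2] Mxy [0.22 0.29] t 22.66 (0.25)
d 1.13 yaw -0.347 (err 0.003) Mz 0.114 q7eff -0.121 F [-1.1  1.4  7.7] Mxy [0.19 0.33] t 23.12 (0.25)
d 1.16 yaw -0.377 (err 0.003) Mz 0.122 q7eff -0.139 F [-1.1  1.2  7.9] Mxy [0.22 0.37] t 23.59 (0.25)
d 1.19 yaw -0.407 (err 0.003) Mz 0.159 q7eff -0.159 F [-1.9  1.1  8.9] Mxy [0.21 0.33] t 24.06 (0.25)
d 1.22 yaw -0.437 (err 0.003) Mz 0.180 q7eff -0.180 F [-1.5  1.5  9.2] Mxy [0.2  0.39] t 24.52 (0.25)
```

```bash
cat >> t.py <<'E'
def second(i):
    visit(i,BASE[i]-.62,93,0)
    step(i,.92,BASE[i],93+5*.62,0); d=.92
    while d<1.29:
        d+=.03; e=step(i,d,BASE[i],93+5*.62,.12)
        if e>.17: break
E
python3 - <<'E'
from t import *
leave(0)
second(2)
E
```

```text
up t25.18 [574.   39.9 131.3] yaw -0.440 F [-0.1 -0.1  0.1] M [-0.041  0.078  0.029] gap 29.9
down t26.18 [495.7 -93.7  92.4] yaw -0.288 F [-0.  0. -0.] M [-0.029  0.008 -0.039] gap 30.0
grip t26.48 [496.6 -94.6  93.8] yaw -0.289 F [-0.3  0.5  3.1] M [ 0.372 -0.059  0.066] gap 9.2
d 0.92 yaw -0.588 (err 0.002) Mz -0.168 q7eff 0.156 F [0.2 2.  6.4] Mxy [0.46 0.03] t 26.99 (0.45)
d 0.95 yaw -0.617 (err 0.003) Mz 0.063 q7eff -0.080 F [-0.5  2.1  6.5] Mxy [0.42 0.03] t 27.46 (0.25)
d 0.98 yaw -0.647 (err 0.003) Mz 0.091 q7eff -0.095 F [-0.   1.6  6.7] Mxy [0.4  0.07] t 27.93 (0.25)
d 1.01 yaw -0.677 (err 0.003) Mz 0.107 q7eff -0.104 F [-0.3  1.6  7.1] Mxy [0.36 0.08] t 28.39 (0.25)
d 1.04 yaw -0.707 (err 0.003) Mz 0.110 q7eff -0.116 F [0.1 1.8 7.5] Mxy [0.39 0.11] t 28.86 (0.25)
d 1.07 yaw -0.737 (err 0.003) Mz 0.147 q7eff -0.132 F [-0.7  1.7  8. ] Mxy [0.39 0.13] t 29.32 (0.25)
d 1.10 yaw -0.767 (err 0.003) Mz 0.147 q7eff -0.151 F [-0.8  1.5  8.6] Mxy [0.39 0.11] t 29.79 (0.25)
d 1.13 yaw -0.797 (err 0.003) Mz 0.174 q7eff -0.171 F [-0.3  1.6  8.7] Mxy [0.35 0.16] t 30.26 (0.25)
```

```bash
python3 - <<'E'
from t import *
leave(2)
second(1); leave(1)
second(3); leave(3)
E
```

```text
up t30.91 [496.7 -95.6 131.1] yaw -0.800 F [-0.1  0.2 -0.4] M [-0.026 -0.029 -0.044] gap 30.0
down t31.76 [466.2   9.4  92.4] yaw -1.202 F [0.3 1.4 0.8] M [-0.065 -0.056 -0.012] gap 30.0
grip t32.06 [467.7  10.3  93.8] yaw -1.201 F [ 1.  -1.7  1.2] M [-0.338 -0.118 -0.042] gap 9.2
d 0.92 yaw -1.501 (err -0.001) Mz -0.186 q7eff 0.177 F [ 0.5 -2.2  5.7] Mxy [-0.5  -0.02] t 32.58 (0.45)
d 0.95 yaw -1.530 (err 0.000) Mz 0.025 q7eff -0.020 F [ 0.2 -2.7  7.1] Mxy [-0.52  0.03] t 33.04 (0.25)
d 0.98 yaw -1.560 (err 0.000) Mz 0.028 q7eff -0.027 F [-0.1 -1.9  7. ] Mxy [-0.53  0.01] t 33.51 (0.25)
d 1.01 yaw -1.590 (err 0.000) Mz 0.031 q7eff -0.026 F [ 0.2 -2.4  6.8] Mxy [-0.5   0.06] t 33.98 (0.25)
d 1.04 yaw -1.620 (err 0.000) Mz 0.007 q7eff -0.026 F [-0.  -2.2  6.8] Mxy [-0.53  0.05] t 34.44 (0.25)
d 1.07 yaw -1.650 (err 0.000) Mz 0.004 q7eff -0.029 F [ 0.3 -2.4  7.3] Mxy [-0.54  0.08] t 34.91 (0.25)
d 1.10 yaw -1.680 (err 0.000) Mz 0.020 q7eff -0.042 F [-0.  -2.2  8.2] Mxy [-0.51  0.13] t 35.38 (0.25)
d 1.13 yaw -1.710 (err 0.000) Mz 0.059 q7eff -0.059 F [-0.7 -2.2  8.7] Mxy [-0.52  0.16] 
[... 1335 characters left out ...]
4 yaw -2.638 (err 0.000) Mz 0.081 q7eff -0.078 F [-2.7  1.3  7.4] Mxy [0.27 0.61] t 42.98 (0.25)
d 1.07 yaw -2.668 (err 0.000) Mz 0.106 q7eff -0.098 F [-2.8  1.2  7.7] Mxy [0.28 0.56] t 43.44 (0.25)
d 1.10 yaw -2.698 (err 0.001) Mz 0.121 q7eff -0.120 F [-2.6  1.1  8.1] Mxy [0.3  0.62] t 43.91 (0.25)
d 1.13 yaw -2.728 (err 0.001) Mz 0.153 q7eff -0.142 F [-3.3  1.2  8.8] Mxy [0.32 0.65] t 44.38 (0.25)
d 1.16 yaw -2.758 (err 0.001) Mz 0.157 q7eff -0.166 F [-3.   1.5  9.7] Mxy [0.31 0.7 ] t 44.84 (0.25)
d 1.19 yaw -2.788 (err 0.001) Mz 0.177 q7eff -0.190 F [-3.5  2.3 10. ] Mxy [0.31 0.73] t 45.31 (0.25)
up t45.96 [603.1 -66.8 131.5] yaw -2.789 F [ 0.2 -0.1 -0.6] M [ 0.007  0.034 -0.012] gap 30.2
```

```bash
python3 - <<'E'
from t import *
visit(0,BASE[0]-1.22,96.1-6.1,0); step(0,1.25,BASE[0],96.1,.12); leave(0)
visit(2,BASE[2]-1.13,96.1-5.65,0); step(2,1.16,BASE[2],96.1,.12); leave(2)
E
```

```text
down t47.63 [572.   39.5  89.3] yaw -0.441 F [-0.2 -0.2  1. ] M [0.011 0.002 0.051] gap 30.1
grip t47.93 [573.8  40.2  91.1] yaw -0.439 F [-0.4  1.6  1.8] M [ 0.048 -0.07   0.127] gap 9.6
d 1.25 yaw -0.469 (err 0.001) Mz 0.197 q7eff -0.201 F [-0.   0.7  6.3] Mxy [0.14 0.04] t 48.37 (0.25)
up t49.02 [574.   39.9 131.3] yaw -0.470 F [ 0.1 -0.4  0.9] M [0.049 0.01  0.042] gap 29.7
down t50.03 [495.7 -93.9  89.8] yaw -0.798 F [ 0.  -0.4 -0.2] M [-0.018 -0.011 -0.047] gap 29.9
grip t50.33 [496.5 -94.9  91.3] yaw -0.799 F [0.2 1.2 2.4] M [0.224 0.048 0.215] gap 9.6
d 1.16 yaw -0.830 (err -0.000) Mz 0.176 q7eff -0.189 F [-0.5  1.4  5.1] Mxy [0.24 0.09] t 50.77 (0.25)
up t51.42 [496.8 -95.5 131.2] yaw -0.831 F [ 0.  -0.   0.1] M [-0.065 -0.008 -0.064] gap 29.9
```

```bash
python3 - <<'E'
from t import *
robot.movej([-1.095,0.689,-0.195,1.565,0.157,0.902,-0.215]); show('home')
for n in('top','side'):
    p=robot.read_camera(n); P=cloud(p)
    o=robot.outline_of('cover',p)[0]['pixels']&(p['z_map']>0); N=[]
    for lo,hi,m in((66,74,cv2.erode(o.astype(np.uint8),np.ones((3,3)))>0),(-5,5,p['z_map']>0)):
        q=P[m&(P[...,2]>lo)&(P[...,2]<hi)&(abs(P[...,0]-534)<200)&(abs(P[...,1]+28)<200)]
        k=np.linalg.lstsq(np.c_[q[:,:2]-[534,-28],np.ones(len(q))],q[:,2],rcond=None)[0]; N.append(k)
    print(n,'cover',N[0],'table',N[1],'rel tilt',N[0][:2]-N[1][:2])
    for l in('egg_half','dropper','beaker'):
        for b in robot.outline_of(l,p)[:1]: print(l,np.round(np.median(P[b['pixels']&(p['z_map']>0)],0)))
    save(p,n+'_end')
a=cv2.imread('pics/side_end.png')[100:350,180:460]; cv2.imwrite('pics/e.png',cv2.resize(a,None,fx=2,fy=2))
E
```

```text
home t53.92 [268.7 564.4 239.2] yaw -0.444 F [0.4 0.1 0.6] M [ 0.038 -0.011 -0.011] gap 30.1
top cover [-6.65191680e-04 -1.05555039e-03  6.94601194e+01] table [0.00150918 0.00131602 0.0296894 ] rel tilt [-0.00217437 -0.00237157]
egg_half [469. 164.  16.]
dropper [ 574. -214.   56.]
beaker [738.  13.  42.]
side cover [ 4.87038101e-05 -2.06174178e-03  7.05123088e+01] table [1.57555749e-03 1.11077342e-03 1.28967985e+00] rel tilt [-0.00152685 -0.00317252]
egg_half [472. 172.  23.]
dropper [ 566. -228.   52.]
beaker [718.   9.  61.]
```

View pics/e.png

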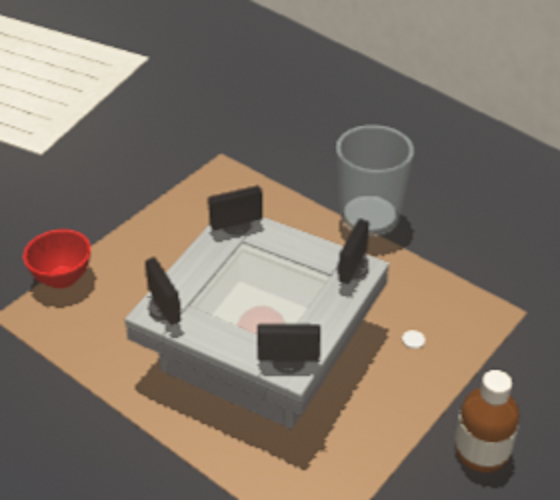

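```bash
python3 - <<'E'
from t import *
from bars import *
bars()
w=np.exp(-1j*psi)
for n in('top','side'):
  K=[]
  for _ in range(4):
    p=robot.read_camera(n); P=cloud(p); 
    r=((P[...,0]-534.3)+1j*(P[...,1]+27.7))*w; u,v=r.real,r.imag
    m=np.maximum(abs(u),abs(v)); z=P[...,2]
    def fit(M,rob=3):
        for _ in range(4):
            A=np.c_[u[M],v[M],np.ones(M.sum())]; k=np.linalg.lstsq(A,z[M],rcond=None)[0]
            e=z-(k[0]*u+k[1]*v+k[2]); s=1.5*np.median(abs(e[M]))*1.5; M=M&(abs(e)<s)
        return k,M.sum()
    ok=p['z_map']>0
    D=np.minimum(abs(abs(u)-55),99)**2+(abs(v)-55)**2
    c,nc=fit(ok&(m<75)&(z>66)&(z<74)&(D>28**2))
    g=p['frame'].astype(int); mat=(g[...,0]-g[...,2]>40)
    t1,n1=fit(ok&(abs(z)<6)&mat&(m<230)); t2,n2=fit(ok&(abs(z)<6)&~mat&(m<300)&(m>120))
    K.append(np.r_[c,nc,t1,n1,t2,n2])
  print(n,np.round(np.mean(K,0),4),np.round(np.std(K,0)[:2],4))
E
```

```text
top 0.78 c [602.1 -65.5] mean [602.2 -65.3 107.3] ang 0.356 top 108.6 [45.5 10. ]
top 0.77 c [496.2 -93.9] mean [495.8 -93.2 107.4] ang -0.815 top 108.6 [ 9.9 46.1]
top 0.74 c [573.4  40.4] mean [573.7  40.5 107.5] ang -0.453 top 109.1 [ 9.8 42.9]
top 0.59 c [467.9  12.8] mean [468.   13.3 107.4] ang 1.262 top 108.8 [43.4  9.1]
side 0.77 c [495.6 -95.5] mean [494.9 -96.4 107.8] ang -0.821 top 109.0 [10.4 44.7]
side 0.69 c [573.5  38.9] mean [572.3  38.1 107.4] ang -0.459 top 108.6 [12.6 45.1]
side 0.61 c [599.4 -67.7] mean [597.5 -69.  108.1] ang 0.329 top 109.2 [43.4 10.1]
side 0.55 c [467.    9.9] mean [465.8   8.2 108.1] ang 1.270 top 109.3 [44.3 10.5]
top [-2.00000e-04 -1.00000e-03  6.91355e+01  2.63250e+03  6.00000e-04
  3.00000e-04  2.98300e-01  1.14980e+04  4.00000e-04  1.00000e-04
 -4.92500e-01  3.72235e+04] [0.0009 0.0009]
side [-4.000000e-03 -1.800000e-03  7.039340e+01  3.501500e+03  1.000000e-04
  4.000000e-04  1.580800e+00  1.090825e+04  2.000000e-04  3.000000e-04
  7.929000e-01  4.068025e+04] [0.0005 0.0006]
```

```bash
python3 - <<'E'
from t import *
print(robot.state()['t']); robot.job_done()
E
```

```text
55.025
the job is handed in; nothing more can be done
```

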